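Find the binding handwheel

ROBOT

A 6-joint arm with a two-finger parallel gripper is mounted at the origin on the work surface. World frame = base frame: x ahead of the robot, y to its left, z up, the work surface at z = 0. Lengths are in m, angles in rad, forces in N, time in s.
With the tool pointing down it reaches from about 0.225 to 0.875 m from the base axis. Payload 3.4 kg.
Tool frame: the origin (TCP) lies at the very end of the fingers, on their centre line; the grasp point (between the pads) lies 19 mm behind it (manip.grasp_offset is the distance from the TCP to the grasp point, in m); x points along the fingers, y is the direction in which the jaws open and shut, and the axes are right-handed (so a half turn about x gives the same grasp; the last joint's range is limited). The gripper opens to 85 mm and grips with 20 to 120 N. Pads are 22 mm wide; open, the fingers measure 114 mm over their backs; the gripper's body (76 mm by 85 mm) begins 54 mm behind the grasp point. The pads swing forward as they close: fully open they stand 13 mm farther back than shut.
Start: joints at [1.174, 0.276, 1.505, -0, 1.361, -0.121], TCP at [0.157, 0.553, 0.231] pointing down, gripper open.
Joint ranges: [-2.89, 2.89], [-0.75, 2.08], [0.22, 2.7], [-1.18, 4.32], [0.11, 2.71], [-2.7, 2.7]. Speed limits (rad/s): [2.57, 2.57, 3.14, 3.14, 3.14, 3.14].

INTERFACE

Orientations are given as a unit quaternion [w, x, y, z].
In Python, from rig import manip gives the robot as it stands.
- The arm moves only by the tool step_arm, never from a script. Its argument "increments" is a list of rows, each an object with "grip": the opening, from 0 (shut) to 1 (fully open); "delta_pos": the shift along the world's x, y, z in m, a list of three; "twist": the turn about the world's z in degrees. A call has 1 to 10 rows; each row shifts and turns the commanded pose from where the row before left it; what a row does not reach is not made up. A row lasts 1/12 s, in which the tool goes at most 41.7 mm and 7.16 degrees, less where a joint would pass 70% of its speed; a pose out of reach is approached as far as the arm can. A call with a gripper value outside its range is refused whole. The fingers move at their own pace and stop on an object; "force" is the grip in N (left out, the last holds). Time passes only in rows, so rows that do not move let the fingers close. It gives the time, the measured TCP pose, the force and the opening at its end, in the units of the state.
- manip.get_state(): the state, without advancing time (a new reading comes with each control period).
- manip.get_image(name): name is "side" or "top" or "wrist"; returns a dict with "img" (420x560x3 uint8, red, green, blue), "fx", "fy", "cx", "cy" (pixels), "rvec" (rotation vector, rad) and "tvec" (3), from world to camera coordinates, as OpenCV has them; the wrist camera has in their place "mount" (4x4, takes a point from camera to tool coordinates, whose origin is the TCP and whose axes are the tool frame's). Camera axes: x right, y down, z forward; pixel columns grow to the right and rows downward; lengths in m; the calibration is good to about 2 mm. The wrist camera is an equidistant fisheye: a pixel r from the principal point sees the ray r / f radians off the axis. A picture is of the moment at which its call begins: read the wrist's pose just before it. There is no depth.
- manip.sign_off(): hands the job in, once; it reports no verdict.
The state is a dict: "clock": time; "qpos": joint angles; "qd": joint speeds; "effort": joint torques, N m; "position": TCP position; "ee_rot": TCP orientation; "contact_force": force on the tool from outside, world axes, zero at the start; "moment": the same for the moment, N m; "width": finger opening in m.
Only numpy, scipy, OpenCV 4.12 (cv2) and the standard library are available. Lean on these libraries where they do the work, as an engineer would, in place of code of your own. Each camera call takes 0.05 s, during which the arm holds its last target. There are 200 camera calls.

TASK

One of the three handwheel units in the fixture board has a binding bearing. First try every wheel in its pocket by pushing its crank pin gently: a free wheel about an eighth of a turn or more, the binding one five millimetres or so to feel it move stiffly, never forcing it where it jams. Then lift the binding unit by its centre stub and set it down flat and upright, without dropping it, in the steel reject tray; leave the two good units in their pockets and everything else on the bench alone.

Things in the scene. Friction and masses are not known exactly. Their poses are not given: they have to be found in the camera images.
- unit_a: One of three like handwheel units: square grey base 84 x 84 x 16 mm, a fixed round steel stub in its centre (24 mm diameter, up to 72 mm above the underside), a black wheel round the stub. About 0.86 kg. Origin: centre of the underside, z up. Loose in the board's pocket at y = -115 mm, 1.5 mm play each side. Lift it by the stub above the wheel, the fingers clear of the pin.
- wheel_a: Wheel of unit_a: disc 90 mm diameter, 10 mm thick, on the upright axis; origin on the axis at its underside, 22 mm above the unit's; x points to its pin. It runs free (under 1 N at the pin, coasts briefly) or binds (steady drag of some 4 N at the pin, then jams dead 10 to 25 mm from where the pin began, either way; stays where left). Exactly one binds; names and looks do not tell.
- pin_a (a point): Crank pin of wheel_a: upright steel pin, 12 mm diameter, 25 mm above the wheel's top, 36 mm from the wheel's axis. This point: centre of its top end, 57 mm above the unit's underside. Push it sideways to turn the wheel, either way.
- unit_b: One of three like handwheel units: square grey base 84 x 84 x 16 mm, a fixed round steel stub in its centre (24 mm diameter, up to 72 mm above the underside), a black wheel round the stub. About 0.86 kg. Origin: centre of the underside, z up. Loose in the board's pocket at y = 0 mm, 1.5 mm play each side. Lift it by the stub above the wheel, the fingers clear of the pin.
- wheel_b: Wheel of unit_b: disc 90 mm diameter, 10 mm thick, on the upright axis; origin on the axis at its underside, 22 mm above the unit's; x points to its pin. It runs free (under 1 N at the pin, coasts briefly) or binds (steady drag of some 4 N at the pin, then jams dead 10 to 25 mm from where the pin began, either way; stays where left). Exactly one binds; names and looks do not tell.
- pin_b (a point): Crank pin of wheel_b: upright steel pin, 12 mm diameter, 25 mm above the wheel's top, 36 mm from the wheel's axis. This point: centre of its top end, 57 mm above the unit's underside. Push it sideways to turn the wheel, either way.
- unit_c: One of three like handwheel units: square grey base 84 x 84 x 16 mm, a fixed round steel stub in its centre (24 mm diameter, up to 72 mm above the underside), a black wheel round the stub. About 0.86 kg. Origin: centre of the underside, z up. Loose in the board's pocket at y = 115 mm, 1.5 mm play each side. Lift it by the stub above the wheel, the fingers clear of the pin.
- wheel_c: Wheel of unit_c: disc 90 mm diameter, 10 mm thick, on the upright axis; origin on the axis at its underside, 22 mm above the unit's; x points to its pin. It runs free (under 1 N at the pin, coasts briefly) or binds (steady drag of some 4 N at the pin, then jams dead 10 to 25 mm from where the pin began, either way; stays where left). Exactly one binds; names and looks do not tell.
- pin_c (a point): Crank pin of wheel_c: upright steel pin, 12 mm diameter, 25 mm above the wheel's top, 36 mm from the wheel's axis. This point: centre of its top end, 57 mm above the unit's underside. Push it sideways to turn the wheel, either way.
- board: Fixed aluminium fixture board, 120 x 350 x 18 mm, origin at the centre of its underside, long side along its y. Three square pockets 87 x 87 mm, 10 mm deep (floor 8 mm above the bench), at y = -115, 0 and +115 mm.
- tray: Fixed open steel reject tray, 160 x 160 mm outside, walls 4 mm thick and 22 mm high, inner floor 4 mm above the bench. Origin at the centre of its underside. It stands left or right of the board; a blue tool case 70 mm high (160 x 150 mm) stands on the other side.
- collet_1: Loose steel tap collet, 38 mm diameter, 42 mm tall; bystander beyond the board. Origin: underside centre.
- collet_2: Loose steel tap collet, 38 mm diameter, 42 mm tall; bystander beyond the board. Origin: underside centre.
- oil: Loose oil bottle, 44 mm diameter, 120 mm tall; bystander beyond the board. Origin: underside centre.
- wrench: Loose steel wrench, some 160 mm long, lying on the bench beyond the board; bystander.
- hexkey: Loose L-shaped hex key, 100 x 30 mm, 8 mm thick, lying on the bench beyond the board; bystander.
There are look-alikes about, which are no part of the job. Leave any brown or pink look-alike of the unit_b alone.

How it is judged:
On the way:
1. with all three units in their pockets, every pin has been pushed: a free one 22 mm or more from its start, the binding one (something inside presses on its wheel) 4 mm or more ((distance of pin_a from where it was at the start of the episode above 0.022 m or (contact force between wheel_a and anything else above 2 N and distance of pin_a from where it was at the start of the episode above 0.004 m)) and (distance of pin_b from where it was at the start of the episode above 0.022 m or (contact force between wheel_b and anything else above 2 N and distance of pin_b from where it was at the start of the episode above 0.004 m)) and (distance of pin_c from where it was at the start of the episode above 0.022 m or (contact force between wheel_c and anything else above 2 N and distance of pin_c from where it was at the start of the episode above 0.004 m)) and distance of each of unit_a, unit_b, unit_c from where it was at the start of the episode below 0.008 m), for 0.1 s.
At the end, for the whole second after the job is handed in: The binding unit stands flat and upright on the reject tray's floor (underside within 4 mm of the floor, tilt under 0.06 rad, inside the walls), at rest; the two free-running units stand upright in their pockets within 8 mm of where they began (((contact force between wheel_a and anything else above 2 N and x of unit_a in the frame of tray between -0.05 and 0.05 m and y of unit_a in the frame of tray between -0.05 and 0.05 m and z of unit_a in the frame of tray below 0.008 m and angle between unit_a's own z axis and vertical below 0.06 rad and linear speed of unit_a below 0.03 m/s) or (not (contact force between wheel_a and anything else above 2 N) and distance of unit_a from where it was at the start of the episode below 0.008 m and angle between unit_a's own z axis and vertical below 0.08 rad and linear speed of unit_a below 0.03 m/s)) and ((contact force between wheel_b and anything else above 2 N and x of unit_b in the frame of tray between -0.05 and 0.05 m and y of unit_b in the frame of tray between -0.05 and 0.05 m and z of unit_b in the frame of tray below 0.008 m and angle between unit_b's own z axis and vertical below 0.06 rad and linear speed of unit_b below 0.03 m/s) or (not (contact force between wheel_b and anything else above 2 N) and distance of unit_b from where it was at the start of the episode below 0.008 m and angle between unit_b's own z axis and vertical below 0.08 rad and linear speed of unit_b below 0.03 m/s)) and ((contact force between wheel_c and anything else above 2 N and x of unit_c in the frame of tray between -0.05 and 0.05 m and y of unit_c in the frame of tray between -0.05 and 0.05 m and z of unit_c in the frame of tray below 0.008 m and angle between unit_c's own z axis and vertical below 0.06 rad and linear speed of unit_c below 0.03 m/s) or (not (contact force between wheel_c and anything else above 2 N) and distance of unit_c from where it was at the start of the episode below 0.008 m and angle between unit_c's own z axis and vertical below 0.08 rad and linear speed of unit_c below 0.03 m/s))); the robot touches nothing.
It fails at once if a wheel or its pin is pushed with more than 18 N (contact force between any of the fingers, the arm and wheel_a above 18 N or contact force between any of the fingers, the arm and wheel_b above 18 N or contact force between any of the fingers, the arm and wheel_c above 18 N).
It fails at once if a unit is dropped (falls free faster than 0.5 m/s) ((contact force between the fingers and unit_a below 0.05 N and linear speed of unit_a above 0.5 m/s) or (contact force between the fingers and unit_b below 0.05 N and linear speed of unit_b above 0.5 m/s) or (contact force between the fingers and unit_c below 0.05 N and linear speed of unit_c above 0.5 m/s)).
It fails at once if a bystander is shifted by more than 20 mm (distance of any of collet_1, collet_2, oil, wrench, hexkey from where it was at the start of the episode above 0.02 m).
It also fails if it takes over 66 s, if anything falls off the work surface, if the arm or the gripper's body presses on something with over 40 N, if the wrist force passes 120 N, or if a joint passes its speed limit or range.

## Working session

There is one attempt and no reset: what is moved stays moved. The work goes in short steps, Python scripts to look and compute and a tool call to move; the robot and the scene stay as the last step left them, time stands still between calls to the robot, and variables do not carry over. Pictures are saved under pics/ and viewed, about 8 in all and at most 12, crops included, and the job is handed in when it is done.

Besides the shell and the picture viewer there is one more tool, called after ">>>" as name(argument=value, ...) on one line, values as JSON. step_arm: Moves the arm, as the interface text tells. Its arguments: {"type":"object","properties":{"increments":{"type":"array"},"force":{"type":"number"}},"required":["increments"]}

```bash
mkdir -p pics; ls
python3 - <<'E'
from rig import manip
import cv2,numpy as np,pickle
s=manip.get_state(); print(s)
for n in ("top","side"):
    d=manip.get_image(n); pickle.dump(d,open(f"{n}0.pkl","wb"))
    cv2.imwrite(f"pics/{n}0.png",d["img"][:,:,::-1]); print(n,{k:v for k,v in d.items() if k!="img"})
E
```

```text
pics
{'clock': 0.0, 'qpos': array([ 1.17400934e+00,  2.76601230e-01,  1.50614715e+00,  2.56804279e-05,
        1.36069265e+00, -1.20965328e-01]), 'qd': array([-9.88149669e-05,  6.76646431e-04,  1.21878087e-04, -1.26048281e-03,
        3.17570032e-04, -1.27792072e-04]), 'effort': array([-1.17830219e-03, -4.16760778e+01, -2.45804483e+01, -2.29290999e-04,
        1.08845255e-02,  1.40155740e-05]), 'position': array([0.15636436, 0.55277867, 0.23043057]), 'ee_rot': array([ 0.70021662,  0.09658125,  0.70056837, -0.09784015]), 'contact_force': array([-0.65214271,  0.39800668, -0.18878241]), 'moment': array([ 0.03536081,  0.00344167, -0.00657504]), 'width': 0.08561793586706318}
top {'fx': 513.9687500562652, 'fy': 513.9687500562652, 'cx': 280.42020269984164, 'cy': 206.65771401536497, 'rvec': array([ 2.16661841, -2.12462452,  0.16222516]), 'tvec': array([0.01849486, 0.53928829, 1.58236117])}
side {'fx': 401.5968976385631, 'fy': 401.5968976385631, 'cx': 277.4310437638436, 'cy': 218.50960282678955, 'rvec': array([ 1.90178901, -1.24298662,  0.64625906]), 'tvec': array([-0.21912828,  0.34828906,  0.63172123])}
```

View pics/top0.png

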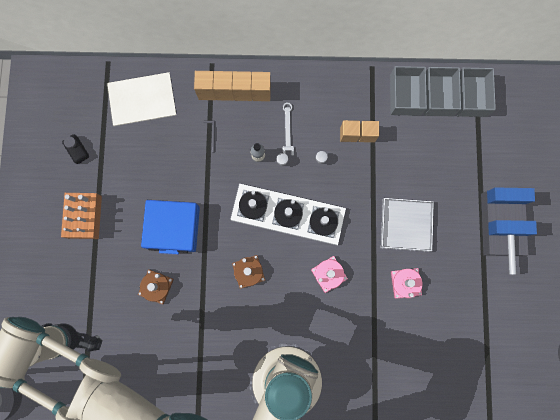

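View pics/side0.png

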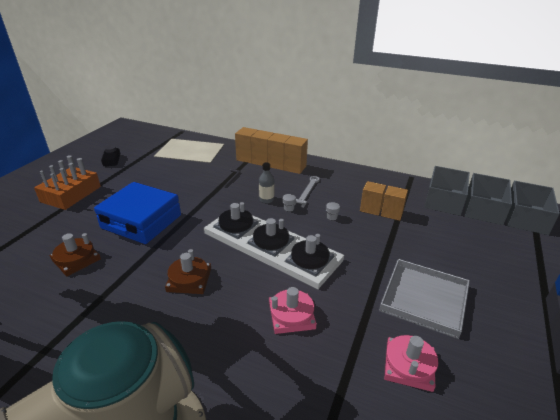

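Top view: board at about (288,213) px with its three units, tray at (408,224), blue case at (170,225), collets, oil and wrench beyond the board. Brown and pink decoys are on the near side.

```bash
cat > h.py <<'E'
import cv2,numpy as np
def ray_plane(d,uv,z):
    R=cv2.Rodrigues(np.asarray(d["rvec"]))[0]; t=np.asarray(d["tvec"])
    uv=np.atleast_2d(uv).astype(float)
    r=np.c_[(uv[:,0]-d["cx"])/d["fx"],(uv[:,1]-d["cy"])/d["fy"],np.ones(len(uv))]@R
    c=-R.T@t
    return c+r*((z-c[2])/r[:,2])[:,None]
def proj(d,P): return cv2.projectPoints(np.atleast_2d(P).astype(float),d["rvec"],d["tvec"],np.array([[d["fx"],0,d["cx"]],[0,d["fy"],d["cy"]],[0,0,1.]]),None)[0][:,0]
def wrist_rays(d,s,uv):
    "camera centre and unit rays in world"
    from scipy.spatial.transform import Rotation as Ro
    q=s["ee_rot"]; T=np.eye(4); T[:3,:3]=Ro.from_quat([q[1],q[2],q[3],q[0]]).as_matrix(); T[:3,3]=s["position"]
    M=T@np.asarray(d["mount"])
    uv=np.atleast_2d(uv).astype(float); a=np.c_[(uv[:,0]-d["cx"])/d["fx"],(uv[:,1]-d["cy"])/d["fy"]]
    th=np.linalg.norm(a,axis=1); k=np.where(th>1e-9,np.sin(th)/np.maximum(th,1e-9),1)
    r=np.c_[a*k[:,None],np.cos(th)]@M[:3,:3].T
    return M[:3,3],r
def wrist_plane(d,s,uv,z):
    c,r=wrist_rays(d,s,uv); return c+r*((z-c[2])/r[:,2])[:,None]
E
python3 - <<'E'
import pickle,cv2,numpy as np
from h import *
d=pickle.load(open("top0.pkl","rb")); im=d["img"]
def rect(mask,z,name):
    c=max(cv2.findContours(mask.astype(np.uint8),cv2.RETR_EXTERNAL,cv2.CHAIN_APPROX_NONE)[0],key=cv2.contourArea)
    b=cv2.boxPoints(cv2.minAreaRect(c)); P=ray_plane(d,b,z)
    e=np.diff(np.r_[P,P[:1]],axis=0)
    print(name,P.mean(0).round(4),np.linalg.norm(e,axis=1).round(3),np.degrees(np.arctan2(e[:,1],e[:,0])).round(1))
g=im.min(2)
m=np.zeros_like(g); m[175:250,225:352]=1
rect((g>170)*m,.018,"board")
m=np.zeros_like(g); m[190:258,376:440]=1
rect((g>110)*m,.022,"tray")
hsv=cv2.cvtColor(im,cv2.COLOR_RGB2HSV)
rect((abs(hsv[...,0].astype(int)-112)<12)&(hsv[...,1]>180)&(np.arange(560)<240)[None,:],.07,"case")
cv2.imwrite("pics/crop0.png",cv2.resize(im[178:250,226:354,::-1],None,fx=6,fy=6,interpolation=cv2.INTER_CUBIC))
E
```

```text
board [0.5202 0.005  0.018 ] [0.122 0.353 0.121 0.349] [ -11.1 -102.1  167.1   78. ]
tray [ 0.4931 -0.3744  0.022 ] [0.166 0.167 0.166 0.165] [ -3.  -91.4 176.1  88.6]
case [0.5041 0.297  0.07  ] [0.032 0.096 0.031 0.095] [ -67.9 -157.3  111.9   22.8]
```

View pics/crop0.png

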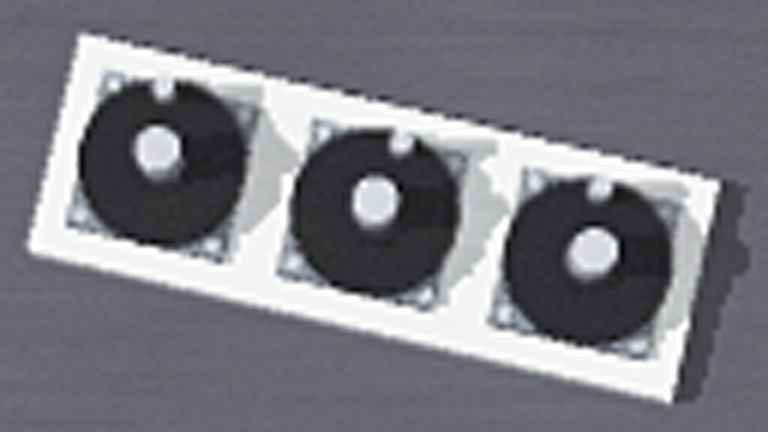

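Run:
```python
import pickle,numpy as np
from h import *
from scipy.spatial.transform import Rotation as Ro
q=[0.70021662,0.09658125,0.70056837,-0.09784015]
print("tool axes cols\n",Ro.from_quat(q[1:]+q[:1]).as_matrix().round(3))
d=pickle.load(open("top0.pkl","rb")); f=lambda a:(np.array(a)+.5)/6-.5+[226,178]
S=ray_plane(d,f([(158,148),(374,200),(592,251)]),.080)
P=ray_plane(d,f([(164,89),(401,141),(600,189)]),.065)
for n,s,p in zip("cba",S,P): v=(p-s)[:2]; print(n,s.round(4),p.round(4),np.linalg.norm(v).round(4),np.degrees(np.arctan2(v[1],v[0])).round(1))
y=np.radians(-12); c=np.array([.5202,.005])
for k in (.115,0,-.115): print("pocket",(c+k*np.array([-np.sin(y),np.cos(y)])).round(4))
```

```text
tool axes cols
 [[-0.001  0.272  0.962]
 [-0.002  0.962 -0.272]
 [-1.    -0.002 -0.   ]]
c [0.5448 0.1172 0.08  ] [0.5783 0.1157 0.065 ] 0.0335 -2.5
b [0.5201 0.0058 0.08  ] [ 0.5534 -0.0079  0.065 ] 0.036 -22.4
a [ 0.496  -0.1061  0.08  ] [ 0.5303 -0.1113  0.065 ] 0.0347 -8.7
pocket [0.5441 0.1175]
pocket [0.5202 0.005 ]
pocket [ 0.4963 -0.1075]
```

>>> step_arm(increments=[{"grip": 0,"delta_pos": [0.022,-0.02,0],"twist": 0},{"grip": 0,"delta_pos": [0.022,-0.02,0],"twist": 0},{"grip": 0,"delta_pos": [0.022,-0.02,0],"twist": 0},{"grip": 0,"delta_pos": [0.022,-0.02,0],"twist": 0},{"grip": 0,"delta_pos": [0.022,-0.02,0],"twist": 0},{"grip": 0,"delta_pos": [0.022,-0.02,0],"twist": 0},{"grip": 0,"delta_pos": [0.022,-0.02,0],"twist": 0},{"grip": 0,"delta_pos": [0.022,-0.02,0],"twist": 0},{"grip": 0,"delta_pos": [0.022,-0.02,0],"twist": 0},{"grip": 0,"delta_pos": [0.022,-0.02,0],"twist": 0}], force=40)

```text
clock: 0.93
position: [0.3773, 0.352, 0.231]
ee_rot: [0.7, 0.097, 0.701, -0.097]
contact_force: [-0.7, 0.2, 0.5]
width: 0.0001
```

>>> step_arm(increments=[{"grip": 0,"delta_pos": [0.022,-0.02,0],"twist": 0},{"grip": 0,"delta_pos": [0.022,-0.02,0],"twist": 0},{"grip": 0,"delta_pos": [0.022,-0.02,0],"twist": 0},{"grip": 0,"delta_pos": [0.022,-0.02,0],"twist": 0},{"grip": 0,"delta_pos": [0.022,-0.02,0],"twist": 0},{"grip": 0,"delta_pos": [0.022,-0.02,0],"twist": 0},{"grip": 0,"delta_pos": [0.022,-0.02,0],"twist": 0},{"grip": 0,"delta_pos": [0.022,-0.02,0],"twist": 0},{"grip": 0,"delta_pos": [0.022,-0.02,0],"twist": 0},{"grip": 0,"delta_pos": [0.0,0,0],"twist": 0}])

```text
clock: 1.77
position: [0.5787, 0.1693, 0.2303]
ee_rot: [0.701, 0.098, 0.699, -0.099]
contact_force: [0.4, 0.5, -0.1]
width: 0.0001
```

Run:
```python
from rig import manip
import cv2,pickle
s=manip.get_state(); d=manip.get_image("wrist"); pickle.dump((s,d),open("w1.pkl","wb"))
cv2.imwrite("pics/w1.png",d["img"][:,:,::-1]); print({k:v for k,v in d.items() if k!="img"})
```

```text
{'fx': 325.19226210127806, 'fy': 325.19226210127806, 'cx': 276.42010373534026, 'cy': 210.15922218790405, 'mount': array([[-3.72545975e-04, -2.88472038e-01,  9.57488248e-01,
        -1.43425656e-01],
       [ 9.99999264e-01, -1.21331156e-03,  2.35399686e-05,
         3.38963070e-04],
       [ 1.15494093e-03,  9.57487551e-01,  2.88472278e-01,
        -7.46547695e-02],
       [ 0.00000000e+00,  0.00000000e+00,  0.00000000e+00,
         1.00000000e+00]])}
```

View pics/w1.png

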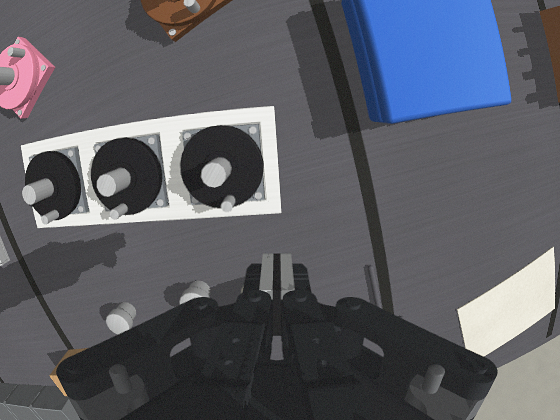

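Run:
```python
import pickle
from h import *
s,d=pickle.load(open("w1.pkl","rb"))
print("stubs c b a",wrist_plane(d,s,[(210,179),(107,186),(31,195)],.08).round(4))
print("pins",wrist_plane(d,s,[(228,207),(117,214),(44,219)],.065).round(4))
```

```text
stubs c b a [[ 0.5461  0.1143  0.08  ]
 [ 0.5201  0.0069  0.08  ]
 [ 0.4961 -0.1027  0.08  ]]
pins [[ 0.5803  0.1186  0.065 ]
 [ 0.5532 -0.0033  0.065 ]
 [ 0.5293 -0.1112  0.065 ]]
```

Pin c is about 52 mm on the -y side of the tool at this depth, and the wrist view agrees with the top view. Descending beside it.

>>> step_arm(increments=[{"grip": 0,"delta_pos": [0,0,-0.026],"twist": 0},{"grip": 0,"delta_pos": [0,0,-0.026],"twist": 0},{"grip": 0,"delta_pos": [0,0,-0.026],"twist": 0},{"grip": 0,"delta_pos": [0,0,-0.026],"twist": 0},{"grip": 0,"delta_pos": [0,0,-0.026],"twist": 0},{"grip": 0,"delta_pos": [0,0,-0.026],"twist": 0},{"grip": 0,"delta_pos": [0,0,-0.026],"twist": 0},{"grip": 0,"delta_pos": [0,-0.012,0],"twist": 0},{"grip": 0,"delta_pos": [0,-0.008,0],"twist": 0},{"grip": 0,"delta_pos": [0,0,0],"twist": 0}])

```text
clock: 2.65
position: [0.5749, 0.152, 0.0505]
ee_rot: [0.701, 0.097, 0.7, -0.098]
contact_force: [-0.5, -0.0, -0.3]
width: -0.0
```

>>> step_arm(increments=[{"grip": 0,"delta_pos": [0,-0.002,0],"twist": 0},{"grip": 0,"delta_pos": [0,-0.002,0],"twist": 0},{"grip": 0,"delta_pos": [0,-0.002,0],"twist": 0},{"grip": 0,"delta_pos": [0,0,0],"twist": 0}])

```text
clock: 2.98
position: [0.5752, 0.147, 0.0504]
ee_rot: [0.701, 0.098, 0.7, -0.097]
contact_force: [-0.2, -0.1, 0.1]
width: -0.0003
```

>>> step_arm(increments=[{"grip": 0,"delta_pos": [0,-0.002,0],"twist": 0},{"grip": 0,"delta_pos": [0,-0.002,0],"twist": 0},{"grip": 0,"delta_pos": [0,-0.002,0],"twist": 0}])

```text
clock: 3.23
position: [0.5746, 0.1412, 0.0494]
ee_rot: [0.7, 0.097, 0.7, -0.097]
contact_force: [0.2, -0.3, -0.7]
width: 0.0002
```

>>> step_arm(increments=[{"grip": 0,"delta_pos": [0,-0.002,0],"twist": 0},{"grip": 0,"delta_pos": [0,-0.002,0],"twist": 0}])

```text
clock: 3.4
position: [0.5745, 0.1371, 0.0492]
ee_rot: [0.7, 0.097, 0.7, -0.097]
contact_force: [-0.0, 0.6, 0.3]
width: -0.0001
```

>>> step_arm(increments=[{"grip": 0,"delta_pos": [0.004,-0.002,0],"twist": 0},{"grip": 0,"delta_pos": [0,-0.002,0],"twist": 0}])

```text
clock: 3.57
position: [0.5796, 0.1331, 0.0494]
ee_rot: [0.701, 0.097, 0.7, -0.097]
contact_force: [-0.3, 0.4, 0.3]
width: 0.0004
```

>>> step_arm(increments=[{"grip": 0,"delta_pos": [0,-0.002,0],"twist": 0},{"grip": 0,"delta_pos": [0,-0.002,0],"twist": 0}])

```text
clock: 3.73
position: [0.5787, 0.1291, 0.0493]
ee_rot: [0.7, 0.097, 0.7, -0.097]
contact_force: [-0.3, 0.9, -0.1]
width: 0.0003
```

>>> step_arm(increments=[{"grip": 0,"delta_pos": [0,-0.002,0],"twist": 0},{"grip": 0,"delta_pos": [0,-0.002,0],"twist": 0}])

```text
clock: 3.9
position: [0.5785, 0.1251, 0.0493]
ee_rot: [0.7, 0.097, 0.7, -0.097]
contact_force: [-0.1, 0.2, 0.4]
width: -0.0001
```

>>> step_arm(increments=[{"grip": 0,"delta_pos": [0,-0.002,0],"twist": 0}])

```text
clock: 3.98
position: [0.5785, 0.1231, 0.0493]
ee_rot: [0.7, 0.097, 0.7, -0.097]
contact_force: [0.2, -0.9, -0.2]
width: 0.0001
```

>>> step_arm(increments=[{"grip": 0,"delta_pos": [0,-0.002,0],"twist": 0},{"grip": 0,"delta_pos": [0,-0.002,0],"twist": 0}])

```text
clock: 4.15
position: [0.5786, 0.1191, 0.0493]
ee_rot: [0.7, 0.097, 0.7, -0.097]
contact_force: [0.1, -0.2, -0.5]
width: -0.0001
```

>>> step_arm(increments=[{"grip": 0,"delta_pos": [0,-0.002,0],"twist": 0},{"grip": 0,"delta_pos": [0,-0.002,0],"twist": 0}])

```text
clock: 4.32
position: [0.5786, 0.1151, 0.0493]
ee_rot: [0.7, 0.097, 0.7, -0.097]
contact_force: [-0.4, 1.2, 0.2]
width: -0.0
```

Run:
```python
from rig import manip
import cv2,pickle
s=manip.get_state(); d=manip.get_image("wrist"); pickle.dump((s,d),open("w2.pkl","wb"))
print(s["contact_force"])
cv2.imwrite("pics/w2.png",d["img"][:,:,::-1])
```

```text
[-0.38548026  1.15587845  0.17959109]
```

View pics/w2.png

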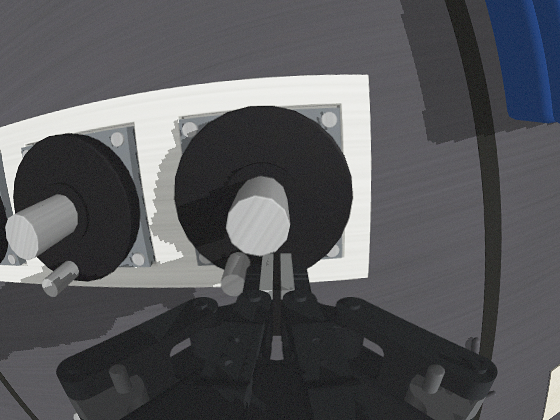

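The finger is on pin c, at (238,265) px, with about 1 N or less, so c looks free. Pushing it on.

>>> step_arm(increments=[{"grip": 0,"delta_pos": [0,-0.003,0],"twist": 0},{"grip": 0,"delta_pos": [0,-0.003,0],"twist": 0}])

```text
clock: 4.53
position: [0.5786, 0.1092, 0.0493]
ee_rot: [0.7, 0.097, 0.7, -0.097]
contact_force: [-0.5, 0.0, -0.3]
width: -0.0002
```

>>> step_arm(increments=[{"grip": 0,"delta_pos": [0,-0.003,0],"twist": 0},{"grip": 0,"delta_pos": [0,-0.003,0],"twist": 0}])

```text
clock: 4.7
position: [0.5786, 0.103, 0.0493]
ee_rot: [0.7, 0.097, 0.7, -0.097]
contact_force: [0.5, -0.4, 0.4]
width: 0.0003
```

>>> step_arm(increments=[{"grip": 0,"delta_pos": [0,-0.003,0],"twist": 0},{"grip": 0,"delta_pos": [0,-0.003,0],"twist": 0}])

```text
clock: 4.87
position: [0.5786, 0.0969, 0.0493]
ee_rot: [0.7, 0.097, 0.7, -0.097]
contact_force: [0.7, 0.9, 0.2]
width: 0.0001
```

>>> step_arm(increments=[{"grip": 0,"delta_pos": [0,-0.002,0],"twist": 0},{"grip": 0,"delta_pos": [0,0,0],"twist": 0}])

```text
clock: 5.03
position: [0.5786, 0.0948, 0.0493]
ee_rot: [0.7, 0.097, 0.7, -0.097]
contact_force: [1.0, -0.7, 0.2]
width: 0.0002
```

Run:
```python
from rig import manip
import cv2,pickle
s=manip.get_state(); d=manip.get_image("wrist"); pickle.dump((s,d),open("w3.pkl","wb"))
print(s["contact_force"],s["position"])
cv2.imwrite("pics/w3.png",d["img"][:,:,::-1])
```

```text
[ 1.00736255 -0.68992641  0.17305383] [0.5786113  0.09477865 0.04933484]
```

View pics/w3.png

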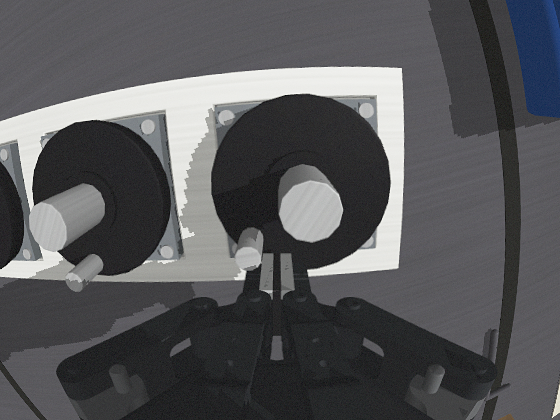

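Pin c is now at about (247,259) px and has turned clearly with almost no resistance. Measuring it and pin b at (76,281).

Run:
```python
import pickle
from h import *
for f,p,st in (("w2.pkl",[(232,275),(56,284)],[(258,226),(21,237)]),("w3.pkl",[(247,260),(76,283)],[(310,211),(47,228)])):
    s,d=pickle.load(open(f,"rb"))
    print("pins c b",wrist_plane(d,s,p,.065).round(4).tolist(),"stubs",wrist_plane(d,s,st,.08).round(4).tolist())
```

```text
pins c b [[0.5675, 0.098, 0.065], [0.5514, -0.0013, 0.065]] stubs [[0.5435, 0.1183, 0.08], [0.519, 0.0056, 0.08]]
pins c b [[0.5622, 0.0865, 0.065], [0.5535, -0.0066, 0.065]] stubs [[0.5432, 0.1179, 0.08], [0.5195, 0.0054, 0.08]]
```

Pin c has moved about 35 mm, so c is free. Next is b, pushed in +y from its -y side.

>>> step_arm(increments=[{"grip": 0,"delta_pos": [0.003,0.004,0],"twist": 0},{"grip": 0,"delta_pos": [0,0,0.025],"twist": 0},{"grip": 0,"delta_pos": [0,0,0.02],"twist": 0},{"grip": 0,"delta_pos": [-0.004,-0.03,0],"twist": 0},{"grip": 0,"delta_pos": [-0.004,-0.03,0],"twist": 0},{"grip": 0,"delta_pos": [-0.005,-0.03,0],"twist": 0},{"grip": 0,"delta_pos": [-0.005,-0.03,0],"twist": 0},{"grip": 0,"delta_pos": [0,-0.022,0],"twist": 0},{"grip": 0,"delta_pos": [0,0,0],"twist": 0}])

```text
clock: 5.83
position: [0.5641, -0.0463, 0.0945]
ee_rot: [0.701, 0.098, 0.7, -0.099]
contact_force: [0.3, -0.1, 0.4]
width: 0.0001
```

>>> step_arm(increments=[{"grip": 0,"delta_pos": [0,0,-0.015],"twist": 0},{"grip": 0,"delta_pos": [0,0,-0.015],"twist": 0},{"grip": 0,"delta_pos": [0,0,-0.015],"twist": 0},{"grip": 0,"delta_pos": [0,0,0],"twist": 0}])

```text
clock: 6.17
position: [0.5617, -0.0414, 0.0468]
ee_rot: [0.698, 0.097, 0.702, -0.097]
contact_force: [-0.9, 0.2, 0.6]
width: 0.0
```

>>> step_arm(increments=[{"grip": 0,"delta_pos": [0,0.003,0],"twist": 0},{"grip": 0,"delta_pos": [0,0.003,0],"twist": 0},{"grip": 0,"delta_pos": [0,0.003,0],"twist": 0},{"grip": 0,"delta_pos": [0,0.002,0],"twist": 0}])

```text
clock: 6.5
position: [0.5643, -0.031, 0.0503]
ee_rot: [0.701, 0.097, 0.7, -0.097]
contact_force: [1.0, 0.0, -1.0]
width: -0.0002
```

>>> step_arm(increments=[{"grip": 0,"delta_pos": [0,0.002,0],"twist": 0},{"grip": 0,"delta_pos": [0,0.002,0],"twist": 0}])

```text
clock: 6.67
position: [0.5639, -0.0274, 0.0499]
ee_rot: [0.701, 0.097, 0.7, -0.097]
contact_force: [-0.1, -0.1, 0.2]
width: -0.0003
```

>>> step_arm(increments=[{"grip": 0,"delta_pos": [0,0.002,0],"twist": 0},{"grip": 0,"delta_pos": [0,0.002,0],"twist": 0}])

```text
clock: 6.83
position: [0.5637, -0.0235, 0.0495]
ee_rot: [0.701, 0.097, 0.7, -0.097]
contact_force: [-0.3, 0.0, -0.2]
width: 0.0003
```

>>> step_arm(increments=[{"grip": 0,"delta_pos": [0,0.002,0],"twist": 0},{"grip": 0,"delta_pos": [0,0.002,0],"twist": 0}])

```text
clock: 7.0
position: [0.5644, -0.0205, 0.0496]
ee_rot: [0.701, 0.096, 0.7, -0.098]
contact_force: [1.6, -3.9, -0.0]
width: 0.0002
```

>>> step_arm(increments=[{"grip": 0,"delta_pos": [0,0.002,0],"twist": 0}])

```text
clock: 7.08
position: [0.565, -0.0189, 0.0497]
ee_rot: [0.702, 0.096, 0.699, -0.098]
contact_force: [3.2, -5.8, -0.5]
width: 0.0003
```

>>> step_arm(increments=[{"grip": 0,"delta_pos": [0,0.002,0],"twist": 0}])

```text
clock: 7.17
position: [0.5656, -0.0171, 0.0498]
ee_rot: [0.702, 0.096, 0.699, -0.098]
contact_force: [3.3, -5.9, -0.6]
width: -0.0001
```

>>> step_arm(increments=[{"grip": 0,"delta_pos": [0,0.002,0],"twist": 0}])

```text
clock: 7.25
position: [0.5662, -0.0152, 0.0499]
ee_rot: [0.702, 0.096, 0.698, -0.098]
contact_force: [5.0, -6.5, -1.6]
width: 0.0001
```

Wheel b resists at 6 to 7 N, so it is the binding one. I'll push it one small step more, then back off.

>>> step_arm(increments=[{"grip": 0,"delta_pos": [0.001,0.002,0],"twist": 0},{"grip": 0,"delta_pos": [0,0,0],"twist": 0}])

```text
clock: 7.42
position: [0.5669, -0.0126, 0.0498]
ee_rot: [0.702, 0.097, 0.699, -0.097]
contact_force: [3.2, -3.1, -0.8]
width: 0.0003
```

>>> step_arm(increments=[{"grip": 0,"delta_pos": [0,-0.006,0],"twist": 0},{"grip": 0,"delta_pos": [0,-0.012,0],"twist": 0},{"grip": 0,"delta_pos": [0,-0.012,0],"twist": 0}])

```text
clock: 7.67
position: [0.5637, -0.042, 0.0491]
ee_rot: [0.7, 0.097, 0.701, -0.097]
contact_force: [0.1, -0.5, -0.7]
width: 0.0002
```

Run:
```python
from rig import manip
import cv2,pickle
s=manip.get_state(); d=manip.get_image("wrist"); pickle.dump((s,d),open("w4.pkl","wb"))
print(s["contact_force"],s["position"])
cv2.imwrite("pics/w4.png",d["img"][:,:,::-1])
```

```text
[ 0.11254863 -0.49003802 -0.65293111] [ 0.56372323 -0.04202128  0.04907265]
```

View pics/w4.png

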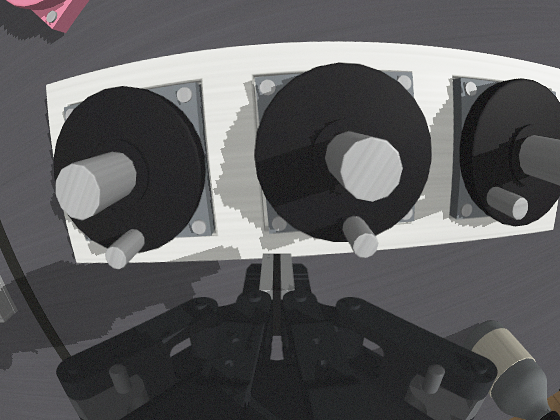

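Shown are pin b (366,244) with stub b (371,169), and pin a (118,257) with stub a (78,190).

Run:
```python
import pickle
from h import *
s,d=pickle.load(open("w4.pkl","rb"))
print("pins b a c",wrist_plane(d,s,[(366,244),(118,258),(513,208)],.065).round(4).tolist(),"stubs b a",wrist_plane(d,s,[(371,170),(77,191)],.08).round(4).tolist())
```

```text
pins b a c [[0.5545, 0.0015, 0.065], [0.5312, -0.1102, 0.065], [0.5602, 0.0824, 0.065]] stubs b a [[0.5194, 0.0063, 0.08], [0.4947, -0.1065, 0.08]]
```

Pin b moved about 8 mm. Now wheel a, pushed in -y.

>>> step_arm(increments=[{"grip": 0,"delta_pos": [-0.015,-0.02,0],"twist": 0},{"grip": 0,"delta_pos": [-0.015,-0.02,0],"twist": 0},{"grip": 0,"delta_pos": [0,-0.004,0],"twist": 0},{"grip": 0,"delta_pos": [0,-0.003,0],"twist": 0},{"grip": 0,"delta_pos": [0,-0.002,0],"twist": 0},{"grip": 0,"delta_pos": [0,-0.002,0],"twist": 0}])

```text
clock: 8.22
position: [0.5352, -0.0928, 0.0494]
ee_rot: [0.701, 0.097, 0.7, -0.097]
contact_force: [0.7, 0.4, 0.2]
width: 0.0002
```

>>> step_arm(increments=[{"grip": 0,"delta_pos": [0,-0.002,0],"twist": 0},{"grip": 0,"delta_pos": [0,-0.002,0],"twist": 0},{"grip": 0,"delta_pos": [0,-0.002,0],"twist": 0}])

```text
clock: 8.47
position: [0.5349, -0.0984, 0.0493]
ee_rot: [0.7, 0.097, 0.7, -0.097]
contact_force: [0.1, 0.4, -0.4]
width: -0.0005
```

>>> step_arm(increments=[{"grip": 0,"delta_pos": [0,-0.002,0],"twist": 0},{"grip": 0,"delta_pos": [0,-0.002,0],"twist": 0},{"grip": 0,"delta_pos": [0,-0.002,0],"twist": 0}])

```text
clock: 8.72
position: [0.5346, -0.1047, 0.0493]
ee_rot: [0.7, 0.097, 0.7, -0.097]
contact_force: [0.2, -0.0, 0.1]
width: 0.0002
```

>>> step_arm(increments=[{"grip": 0,"delta_pos": [0,-0.002,0],"twist": 0},{"grip": 0,"delta_pos": [0,-0.002,0],"twist": 0},{"grip": 0,"delta_pos": [0,-0.002,0],"twist": 0}])

```text
clock: 8.97
position: [0.5346, -0.1109, 0.0493]
ee_rot: [0.7, 0.097, 0.7, -0.097]
contact_force: [-0.6, -0.7, -0.2]
width: -0.0002
```

Wheel a is free as well. Completing its eighth of a turn.

>>> step_arm(increments=[{"grip": 0,"delta_pos": [0,-0.003,0],"twist": 0},{"grip": 0,"delta_pos": [0,-0.003,0],"twist": 0},{"grip": 0,"delta_pos": [0,-0.003,0],"twist": 0},{"grip": 0,"delta_pos": [0,-0.003,0],"twist": 0}])

```text
clock: 9.3
position: [0.5347, -0.1231, 0.0494]
ee_rot: [0.7, 0.097, 0.7, -0.097]
contact_force: [-0.5, -0.4, -0.8]
width: 0.0001
```

>>> step_arm(increments=[{"grip": 0,"delta_pos": [0,-0.003,0],"twist": 0},{"grip": 0,"delta_pos": [0,-0.003,0],"twist": 0},{"grip": 0,"delta_pos": [0,-0.003,0],"twist": 0},{"grip": 0,"delta_pos": [0,-0.003,0],"twist": 0},{"grip": 0,"delta_pos": [0,0,0],"twist": 0},{"grip": 0,"delta_pos": [0,0,0],"twist": 0}])

```text
clock: 9.8
position: [0.5346, -0.1349, 0.0493]
ee_rot: [0.7, 0.097, 0.7, -0.097]
contact_force: [0.3, -0.0, -0.7]
width: -0.0001
```

Run:
```python
from rig import manip
import cv2,pickle
s=manip.get_state(); d=manip.get_image("wrist"); pickle.dump((s,d),open("w5.pkl","wb"))
print(s["contact_force"],s["position"])
cv2.imwrite("pics/w5.png",d["img"][:,:,::-1])
```

```text
[ 0.28813961 -0.02411999 -0.70524855] [ 0.53457584 -0.13487618  0.04931486]
```

View pics/w5.png

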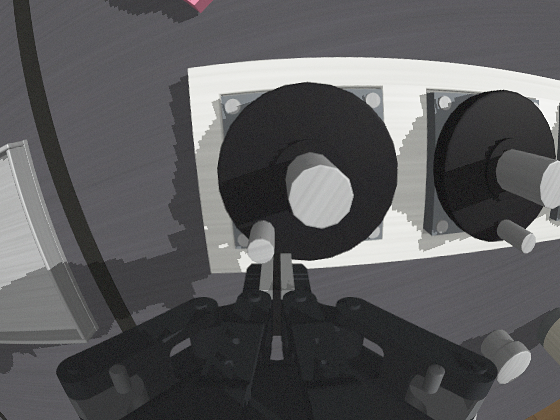

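Run:
```python
import pickle
from h import *
s,d=pickle.load(open("w5.pkl","rb"))
print("pins a b",wrist_plane(d,s,[(260,256),(527,243)],.065).round(4).tolist(),"stubs a",wrist_plane(d,s,[(321,199)],.08).round(4).tolist())
```

```text
pins a b [[0.5178, -0.1372, 0.065], [0.5548, 0.0005, 0.065]] stubs a [[0.4959, -0.1068, 0.08]]
```

>>> step_arm(increments=[{"grip": 0,"delta_pos": [0.003,0.005,0],"twist": 0},{"grip": 0,"delta_pos": [0,0,0.025],"twist": 0},{"grip": 0,"delta_pos": [0,0,0.03],"twist": 0},{"grip": 0,"delta_pos": [0,0,0.03],"twist": 0},{"grip": 0.6,"delta_pos": [-0.003,0.03,0],"twist": 0},{"grip": 0.6,"delta_pos": [-0.004,0.03,0],"twist": 0},{"grip": 0.6,"delta_pos": [-0.005,0.03,0],"twist": 0},{"grip": 0.6,"delta_pos": [-0.005,0.03,0],"twist": 0},{"grip": 0.6,"delta_pos": [-0.001,0.016,0],"twist": 0},{"grip": 0.6,"delta_pos": [0,0,0],"twist": 0}])

```text
clock: 10.68
position: [0.5186, 0.01, 0.1344]
ee_rot: [0.7, 0.097, 0.701, -0.095]
contact_force: [-0.2, -0.1, -0.6]
width: 0.0513
```

>>> step_arm(increments=[{"grip": 0.6,"delta_pos": [0,0,0],"twist": 0},{"grip": 0.6,"delta_pos": [0,0,0],"twist": 0}])

```text
clock: 10.85
position: [0.5199, 0.006, 0.1344]
ee_rot: [0.701, 0.097, 0.7, -0.097]
contact_force: [-0.4, 1.2, -0.3]
width: 0.0507
```

Pin a has moved about 29 mm. The tool is centred over stub b, so I'll descend and grip.

>>> step_arm(increments=[{"grip": 0.6,"delta_pos": [0,0,-0.02],"twist": 0},{"grip": 0.6,"delta_pos": [0,0,-0.02],"twist": 0},{"grip": 0.6,"delta_pos": [0,0,-0.02],"twist": 0},{"grip": 0.6,"delta_pos": [0,0,-0.015],"twist": 0},{"grip": 0.6,"delta_pos": [0,0,-0.01],"twist": 0},{"grip": 0.6,"delta_pos": [0,0,0],"twist": 0},{"grip": 0.6,"delta_pos": [0,0,0],"twist": 0}])

```text
clock: 11.43
position: [0.5198, 0.0056, 0.0491]
ee_rot: [0.7, 0.098, 0.701, -0.098]
contact_force: [0.6, 0.5, 0.7]
width: 0.0514
```

>>> step_arm(increments=[{"grip": 0.2,"delta_pos": [0,0,0],"twist": 0},{"grip": 0.2,"delta_pos": [0,0,0],"twist": 0},{"grip": 0.2,"delta_pos": [0,0,0],"twist": 0},{"grip": 0.1,"delta_pos": [0,0,0],"twist": 0},{"grip": 0.1,"delta_pos": [0,0,0],"twist": 0},{"grip": 0.1,"delta_pos": [0,0,0],"twist": 0}], force=60)

```text
clock: 11.93
position: [0.5205, 0.0057, 0.0506]
ee_rot: [0.701, 0.097, 0.699, -0.097]
contact_force: [-1.0, -3.0, 6.1]
width: 0.0223
```

>>> step_arm(increments=[{"grip": 0.0,"delta_pos": [0,0,0.004],"twist": 0},{"grip": 0.0,"delta_pos": [0,0,0.006],"twist": 0},{"grip": 0.0,"delta_pos": [0,0,0.01],"twist": 0},{"grip": 0.0,"delta_pos": [0,0,0.015],"twist": 0},{"grip": 0.0,"delta_pos": [0,0,0.015],"twist": 0},{"grip": 0.0,"delta_pos": [0,0,0.015],"twist": 0},{"grip": 0.0,"delta_pos": [0,0,0.015],"twist": 0},{"grip": 0.0,"delta_pos": [0,0,0.01],"twist": 0},{"grip": 0.0,"delta_pos": [0,0,0],"twist": 0}])

```text
clock: 12.68
position: [0.5203, 0.0066, 0.1414]
ee_rot: [0.701, 0.097, 0.699, -0.097]
contact_force: [1.4, -0.3, -8.1]
width: 0.0225
```

Run:
```python
from rig import manip
import cv2,pickle
s=manip.get_state(); print(s["contact_force"],s["position"],s["moment"],s["width"])
d=manip.get_image("side"); w=manip.get_image("wrist")
cv2.imwrite("pics/s2.png",np.hstack([cv2.resize(a["img"],(400,300)) for a in (d,w)])[:,:,::-1]) if 0 else None
import numpy as np
cv2.imwrite("pics/s2.png",np.hstack([cv2.resize(a["img"],(400,300),interpolation=cv2.INTER_AREA) for a in (d,w)])[:,:,::-1])
```

```text
[ 1.38088859 -0.33913745 -8.08486334] [0.52031348 0.00658577 0.14143877] [-0.00833876 -0.14715401  0.0342428 ] 0.022452738917907132
```

View pics/s2.png

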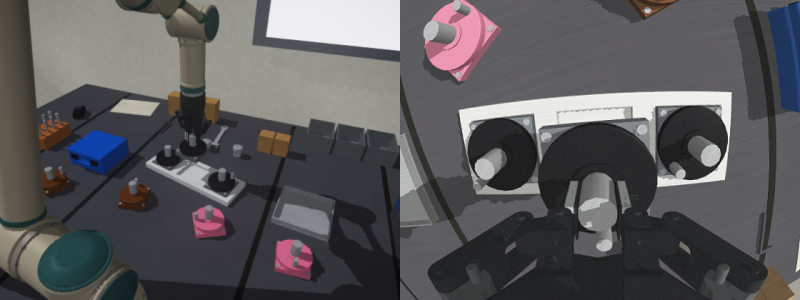

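Unit b hangs level in the grip at 8 N, and a and c are still in their pockets. Raising it and carrying it over to the tray.

>>> step_arm(increments=[{"grip": 0.0,"delta_pos": [0,0,0.015],"twist": 0},{"grip": 0.0,"delta_pos": [0,0,0.015],"twist": 0},{"grip": 0.0,"delta_pos": [-0.001,-0.012,0.005],"twist": 0},{"grip": 0.0,"delta_pos": [-0.002,-0.024,0],"twist": 0},{"grip": 0.0,"delta_pos": [-0.002,-0.026,0],"twist": 0},{"grip": 0.0,"delta_pos": [-0.002,-0.026,0],"twist": 0},{"grip": 0.0,"delta_pos": [-0.002,-0.026,0],"twist": 0},{"grip": 0.0,"delta_pos": [-0.002,-0.026,0],"twist": 0},{"grip": 0.0,"delta_pos": [-0.002,-0.026,0],"twist": 0},{"grip": 0.0,"delta_pos": [-0.002,-0.026,0],"twist": 0}])

```text
clock: 13.62
position: [0.503, -0.1871, 0.1728]
ee_rot: [0.699, 0.098, 0.702, -0.097]
contact_force: [-0.5, -0.0, -7.6]
width: 0.0222
```

>>> step_arm(increments=[{"grip": 0.0,"delta_pos": [-0.002,-0.026,0],"twist": 0},{"grip": 0.0,"delta_pos": [-0.002,-0.026,0],"twist": 0},{"grip": 0.0,"delta_pos": [-0.002,-0.026,0],"twist": 0},{"grip": 0.0,"delta_pos": [-0.002,-0.026,0],"twist": 0},{"grip": 0.0,"delta_pos": [-0.002,-0.026,0],"twist": 0},{"grip": 0.0,"delta_pos": [-0.002,-0.026,0],"twist": 0},{"grip": 0.0,"delta_pos": [-0.002,-0.02,0],"twist": 0},{"grip": 0.0,"delta_pos": [0,-0.01,0],"twist": 0},{"grip": 0.0,"delta_pos": [0,0,0],"twist": 0},{"grip": 0.0,"delta_pos": [0,0,0],"twist": 0}])

```text
clock: 14.45
position: [0.4897, -0.3712, 0.1728]
ee_rot: [0.699, 0.099, 0.701, -0.097]
contact_force: [0.3, 0.6, -7.8]
width: 0.022
```

Run:
```python
from rig import manip
import cv2,pickle
from h import *
s=manip.get_state(); print(s["contact_force"],s["position"],s["ee_rot"])
w=manip.get_image("wrist"); d=manip.get_image("top"); pickle.dump((s,w,d),open("w6.pkl","wb"))
# expected tray corners drawn onto the top crop
cv2.imwrite("pics/w6.png",np.hstack([cv2.resize(a,(400,300),interpolation=cv2.INTER_AREA) for a in (w["img"],cv2.resize(d["img"][160:265,320:460],(560,420)))])[:,:,::-1])
```

```text
[ 0.31967729  0.55342342 -7.78942295] [ 0.48967061 -0.37119463  0.1728394 ] [ 0.69944307  0.09872992  0.70121485 -0.09658951]
```

View pics/w6.png

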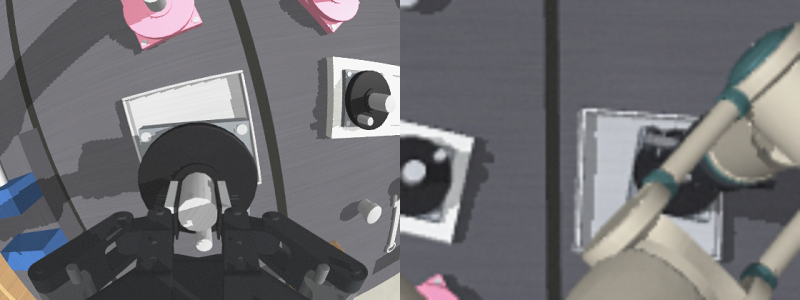

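Cross-checking the tray corners in the wrist view, at (123,98), (243,72) and (260,183) in the reduced picture.

Run:
```python
import pickle
from h import *
s,w,d=pickle.load(open("w6.pkl","rb"))
P=wrist_plane(w,s,np.array([(123,98),(243,72)])*1.4,.022); print(P.round(4))
e=P[1]-P[0]; n=np.array([-e[1],e[0]]) /np.linalg.norm(e[:2]); m=P.mean(0)[:2]
print(np.linalg.norm(e), m+n*.08*np.sign(n[0]))
```

```text
[[ 0.4081 -0.4479  0.022 ]
 [ 0.4199 -0.2907  0.022 ]]
0.15763527189389812 [ 0.49378745 -0.37522537]
```

Both estimates give the tray centre at (0.494, -0.375). Lowering.

>>> step_arm(increments=[{"grip": 0.0,"delta_pos": [0.004,-0.004,-0.01],"twist": 0},{"grip": 0.0,"delta_pos": [0,0,-0.02],"twist": 0},{"grip": 0.0,"delta_pos": [0,0,-0.02],"twist": 0},{"grip": 0.0,"delta_pos": [0,0,-0.02],"twist": 0},{"grip": 0.0,"delta_pos": [0,0,-0.02],"twist": 0},{"grip": 0.0,"delta_pos": [0,0,-0.015],"twist": 0},{"grip": 0.0,"delta_pos": [0,0,-0.008],"twist": 0},{"grip": 0.0,"delta_pos": [0,0,-0.004],"twist": 0},{"grip": 0.0,"delta_pos": [0,0,0],"twist": 0},{"grip": 0.0,"delta_pos": [0,0,0],"twist": 0}])

```text
clock: 15.38
position: [0.4953, -0.376, 0.0579]
ee_rot: [0.701, 0.097, 0.7, -0.097]
contact_force: [0.6, -0.2, -6.7]
width: 0.0225
```

>>> step_arm(increments=[{"grip": 0.0,"delta_pos": [0,0,-0.002],"twist": 0},{"grip": 0.0,"delta_pos": [0,0,-0.002],"twist": 0},{"grip": 0.0,"delta_pos": [0,0,-0.001],"twist": 0},{"grip": 0.0,"delta_pos": [0,0,0],"twist": 0}])

```text
clock: 15.72
position: [0.4945, -0.3757, 0.0525]
ee_rot: [0.7, 0.097, 0.7, -0.097]
contact_force: [-0.6, 0.6, -7.7]
width: 0.0223
```

>>> step_arm(increments=[{"grip": 0.0,"delta_pos": [0,0,-0.002],"twist": 0},{"grip": 0.0,"delta_pos": [0,0,-0.002],"twist": 0},{"grip": 0.0,"delta_pos": [0,0,0],"twist": 0}])

```text
clock: 15.97
position: [0.4943, -0.3755, 0.0479]
ee_rot: [0.7, 0.097, 0.701, -0.097]
contact_force: [-0.3, 0.3, -7.2]
width: 0.0224
```

>>> step_arm(increments=[{"grip": 0.0,"delta_pos": [0,0,-0.001],"twist": 0},{"grip": 0.0,"delta_pos": [0,0,-0.001],"twist": 0},{"grip": 0.0,"delta_pos": [0,0,0],"twist": 0}])

```text
clock: 16.22
position: [0.4946, -0.3757, 0.0467]
ee_rot: [0.7, 0.097, 0.7, -0.097]
contact_force: [-0.6, 1.6, -4.6]
width: 0.0226
```

Contact begins at the height I worked out, 0.0466. One more millimetre, then release gently and retreat straight up.

>>> step_arm(increments=[{"grip": 0.0,"delta_pos": [0,0,-0.001],"twist": 0},{"grip": 0.0,"delta_pos": [0,0,0],"twist": 0}])

```text
clock: 16.38
position: [0.4946, -0.3757, 0.0466]
ee_rot: [0.701, 0.097, 0.7, -0.097]
contact_force: [-2.7, 2.3, 3.1]
width: 0.0222
```

>>> step_arm(increments=[{"grip": 0.3,"delta_pos": [0,0,0],"twist": 0},{"grip": 0.4,"delta_pos": [0,0,0],"twist": 0},{"grip": 0.6,"delta_pos": [0,0,0],"twist": 0},{"grip": 0.6,"delta_pos": [0,0,0],"twist": 0},{"grip": 0.6,"delta_pos": [0,0,0],"twist": 0}], force=20)

```text
clock: 16.8
position: [0.495, -0.3761, 0.0455]
ee_rot: [0.701, 0.097, 0.7, -0.097]
contact_force: [-0.3, -0.5, 0.3]
width: 0.0509
```

>>> step_arm(increments=[{"grip": 0.6,"delta_pos": [0,0,0.01],"twist": 0},{"grip": 0.6,"delta_pos": [0,0,0.02],"twist": 0},{"grip": 0.6,"delta_pos": [0,0,0.03],"twist": 0},{"grip": 0.6,"delta_pos": [0,0,0.03],"twist": 0},{"grip": 0.6,"delta_pos": [0,0,0.03],"twist": 0},{"grip": 0.6,"delta_pos": [0,0,0.03],"twist": 0},{"grip": 0.6,"delta_pos": [0,0,0.03],"twist": 0},{"grip": 0.6,"delta_pos": [0,0,0.02],"twist": 0},{"grip": 0.6,"delta_pos": [0,0,0],"twist": 0},{"grip": 0.6,"delta_pos": [0,0,0],"twist": 0}])

```text
clock: 17.63
position: [0.4951, -0.3761, 0.2474]
ee_rot: [0.702, 0.096, 0.699, -0.098]
contact_force: [-0.2, 0.1, 0.2]
width: 0.0513
```

Run:
```python
from rig import manip
import cv2
from h import *
s=manip.get_state(); print(s["contact_force"],s["position"])
w=manip.get_image("wrist"); d=manip.get_image("side")
cv2.imwrite("pics/fin.png",np.hstack([cv2.resize(a,(400,300),interpolation=cv2.INTER_AREA) for a in (w["img"],cv2.resize(d["img"][150:360,200:480],(560,420)))])[:,:,::-1])
```

```text
[-0.19998172  0.06944501  0.20987827] [ 0.49509578 -0.37613162  0.24742999]
```

View pics/fin.png

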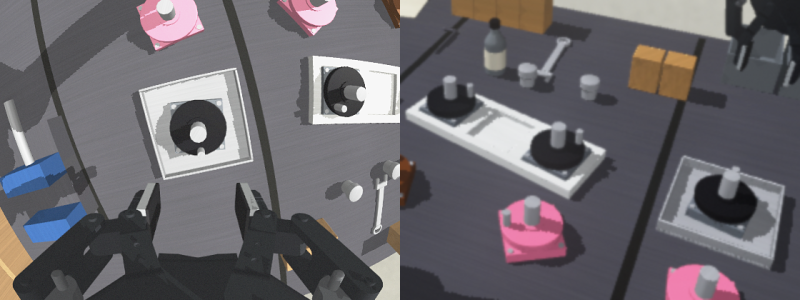

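The unit stands flat near the middle of the tray, the other two are in their pockets, and the robot touches nothing.

```bash
python3 -c "
from rig import manip
print(manip.sign_off())"
```

```text
the job is handed in; nothing more can be done
None
```

The binding unit was unit_b. It now stands upright near the middle of the reject tray, and I handed the job in at about 17.7 s; sign-off gives no verdict.

**Pin tests:** The pin distances are estimates from camera rays, good to a few millimetres.

| Wheel | Pin moved | Measured force | Result |
|---|---|---|---|
| wheel_c | about 35 mm | about 1 N (sensor noise) | free |
| wheel_a | about 29 mm | under 1 N | free |
| wheel_b | about 8 mm | up to about 8 N, all axes together | binding |

Wheel_b's drag read higher than the nominal 4 N. It moved a few millimetres more than the 5 mm asked and did not jam.

**Placing:** I lifted unit_b by its stub and lowered it to tray contact before releasing. Contact came at the height I had worked out.

**Last checks:** The final wrist and side pictures show unit_b flat inside the tray walls. Units a and c are still in their pockets and the bystanders look undisturbed. The gripper was about 0.2 m above the unit and read no contact force. Nothing failed, and the top and wrist views agreed to about 5 mm.

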